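# Find the tin that is not empty by its weight and tip it out

## Task

The three tins in the rack were tipped out and put back, but the count is one brass blank short: one tin still holds it behind its flap. Heft the tins - lift one level by its handle clear of the rack and hold it still for about a second - to find the one that is too heavy, and tip that one, flap end down, over the tray so that the blank slides out beside the two already there; keep the empty tins level, because their dust must not get into this lot. Heft the tipped tin level once more to be sure that it is empty, and leave all three tins seated level in the rack's lanes, without disturbing the stapler, stamp and tape roll.

Things in the scene. Friction and masses are not known exactly. Their poses are not given: they have to be found in the camera images.
- tin_1_grip (a point): One of three tins alike: closed steel box 150 long (its x) x 70 wide (y) x 46 mm high with a black handle on top. Point: centre of the handle's grip bar, over the tin's middle, 73 mm above its underside (109 mm above the table in the rack). The bar is 94 long (along x), 16 wide, 18 mm high, with 18 mm free height under it. z is up when the tin stands level.
- tin_2_grip (a point): Same point of another tin like tin_1: centre of its handle's grip bar, axes alike.
- tin_3_grip (a point): Same point of another tin like tin_1: centre of its handle's grip bar, axes alike.
- tin_1_lip (a point): Tin's -x end: lower edge of its mouth, 75 mm to -x of and 73 mm below the handle's centre. The mouth, 65 x 41 mm, is closed by a light flap hinged along its top edge: it hangs shut while the tin is level and swings out by itself when this end points down. A blank inside lies loose on the smooth floor and slides out when this end points down by some 40 to 50 degrees.
- tin_2_lip (a point): Same point of tin_2: the lower edge of its mouth (flap end).
- tin_3_lip (a point): Same point of tin_3: the lower edge of its mouth (flap end).
- tin_1: Origin: centre of the tin's underside, axes as for its handle. An empty tin weighs 0.23 to 0.29 kg; a brass blank left inside adds 0.29 kg. It cannot be seen from outside which of the three holds it; they stand in the lanes in any order.
- tin_2: Tin 2: origin at the centre of its underside; weight as told for tin_1.
- tin_3: Tin 3: origin at the centre of its underside; weight as told for tin_1.
- rack: Low aluminium rack, fixed, 176 (x) x 262 mm (y); origin on the table under its middle. Three open lanes along x, at y = -84, 0, +84 mm, each 78 wide, 162 mm long, on feet: floor 36 mm above the table, between rails 49 mm and end lips 46 mm above the table. At the start each lane holds one tin, flap end to the rack's -x.
- tray: Shallow open steel tray, fixed, 200 x 200 mm, on feet: floor 39 mm and rim 72 mm above the table, walls 3 mm; origin on the table under its middle. Two brass blanks (discs of 58 mm diameter, 13 mm thick, 0.29 kg) lie in it, 35 to 60 mm to its +x side, at about y = -47 and +47 mm. The missing blank is like these.
- stapler_c (a point): Bystander: desk stapler 132 x 38 mm, 53 mm high, long axis y; point at its centre, half-way up.
- stamp_c (a point): Bystander: hand stamp, foot 52 (y) x 28 mm (x), turned handle, 76 mm high; point at its centre, half-way up.
- clear_tape_c (a point): Bystander: roll of parcel tape lying flat, 93 mm diameter, 49 mm high; point at its centre, half-way up.

How it is judged:
On the way, in this order (a step that is already met when the one before it is completed fails the run):
1. a tin is lifted level and clear of the rack and held so (hefted) for half a second (((height (world z) of tin_1_grip above 0.134 m and angle between tin_1_grip's own z axis and vertical below 0.2 rad and contact force between tin_1 and the fingers above 0.5 N and contact force between tin_1 and rack below 0.05 N) or (height (world z) of tin_2_grip above 0.134 m and angle between tin_2_grip's own z axis and vertical below 0.2 rad and contact force between tin_2 and the fingers above 0.5 N and contact force between tin_2 and rack below 0.05 N) or (height (world z) of tin_3_grip above 0.134 m and angle between tin_3_grip's own z axis and vertical below 0.2 rad and contact force between tin_3 and the fingers above 0.5 N and contact force between tin_3 and rack below 0.05 N))), for 0.5 s.
2. the missing blank lies in the tray with the two others (contact force between anything else and tray above 7.4 N and contact force between each of the arm, the fingers and tray below 0.1 N), for 0.1 s.
3. after tipping, a tin is again held level in the air (hefted) for half a second (((height (world z) of tin_1_grip above 0.134 m and angle between tin_1_grip's own z axis and vertical below 0.2 rad and contact force between tin_1 and the fingers above 0.5 N and contact force between tin_1 and rack below 0.05 N) or (height (world z) of tin_2_grip above 0.134 m and angle between tin_2_grip's own z axis and vertical below 0.2 rad and contact force between tin_2 and the fingers above 0.5 N and contact force between tin_2 and rack below 0.05 N) or (height (world z) of tin_3_grip above 0.134 m and angle between tin_3_grip's own z axis and vertical below 0.2 rad and contact force between tin_3 and the fingers above 0.5 N and contact force between tin_3 and rack below 0.05 N))), for 0.5 s.
At the end, for the whole second after the job is handed in: All three tins stand level (within 3 degrees) on the lane floors of the rack, within 15 mm of the lanes' middle lengthwise and in line with them (either way round), one in each lane; all three brass blanks rest in the tray; the gripper has let go (z of each of tin_1_grip, tin_2_grip, tin_3_grip in the frame of rack below 0.1125 m and angle between each of tin_1_grip, tin_2_grip, tin_3_grip's own z axis and vertical below 0.05 rad and x of tin_1_grip in the frame of rack between -0.015 and 0.015 m and y of tin_1_grip in the frame of rack between -0.095 and 0.095 m and angle between the x axis of each of tin_1_grip, tin_2_grip, tin_3_grip and the x axis of rack, either way round below 0.12 rad and x of tin_2_grip in the frame of rack between -0.015 and 0.015 m and y of tin_2_grip in the frame of rack between -0.095 and 0.095 m and x of tin_3_grip in the frame of rack between -0.015 and 0.015 m and y of tin_3_grip in the frame of rack between -0.095 and 0.095 m and contact force between anything else and tray above 7.4 N); the robot touches nothing.
It fails at once if an empty tin (nothing resting on its floor, which is tin_N_c0) is tipped by 20 degrees or more, before the missing blank is in the tray (contact force between anything else and tray below 6.6 N and ((angle between tin_1_grip's own z axis and vertical between 0.35 and 0.45 rad and contact force between tin_1_c0 and anything else below 0.03 N) or (angle between tin_2_grip's own z axis and vertical between 0.35 and 0.45 rad and contact force between tin_2_c0 and anything else below 0.03 N) or (angle between tin_3_grip's own z axis and vertical between 0.35 and 0.45 rad and contact force between tin_3_c0 and anything else below 0.03 N))).
It fails at once if a bystander (stapler, stamp or tape roll) is moved by more than 30 mm (distance of any of stapler_c, stamp_c, clear_tape_c from where it was at the start of the episode above 0.03 m).
It also fails if it takes over 72 s, if anything falls off the work surface, if the arm or the gripper's body presses on something with over 40 N, if the wrist force passes 120 N, or if a joint passes its speed limit or range.

## Robot

A 7-joint arm with a two-finger parallel gripper is mounted at the origin on a cart in front of the work surface, level with it; the furniture and walls round the work are solid. World frame = base frame: x ahead of the robot, y to its left, z up, the work surface at z = 0. Lengths are in m, angles in rad, forces in N, time in s.
With the tool pointing down it reaches from about 0.425 to 1.025 m from the base axis. Payload 9.4 kg.
Tool frame: the origin (TCP) lies on the centre line of the jaws, within the pads' length; the fingertips stand 8 mm ahead of it and the grasp point (between the pads) lies 11 mm behind it; z points along the fingers, y is the line along which they close (so a half turn about z gives the same grasp; the last joint's range is limited). The gripper opens to 93 mm and grips with 3 to 60 N. Pads are 15 mm wide; open, the fingers measure 128 mm over their backs; the gripper's body (75 mm by 188 mm) begins 65 mm behind the grasp point.
Start: joints at [1.204, 0.599, -0.003, 1.599, 0.002, 0.943, -0.08], TCP at [0.207, -0.695, 0.227] pointing down, gripper open.
Joint ranges: [-2.57, 2.57], [-0.35, 1.97], [-1.29, 1.29], [0.11, 2.56], [-1.05, 4.19], [0.11, 1.86], [-2.63, 2.63]. Speed limits (rad/s): [2.22, 2.22, 3.01, 3.01, 3.14, 3.14, 3.14].

## Interface

Orientations are given as [roll, pitch, yaw] about the fixed x, y, z axes, in that order (R = Rz(yaw) Ry(pitch) Rx(roll)).
In Python, from workcell import sensors, optics, manip gives the robot as it stands.
- The arm moves only by the tool drive_tool, never from a script. Its argument "targets" is text: rows parted by semicolons, each of 6 numbers parted by spaces: the shift along the world's x, y, z in units of 0.03 m (1.0 is 0.03 m), then the turn, a rotation vector about the world's x, y, z in units of 8 degrees (1.0 is 8 degrees). A call has 1 to 5 rows; each row shifts and turns the commanded pose from where the row before left it; what a row does not reach is not made up. A row lasts 1/10 s, in which the tool goes at most 50 mm and 8.59 degrees, less where a joint would pass 70% of its speed; a pose out of reach is approached as far as the arm can. A call with a number of a shift or a turn outside -1 to 1 is refused whole. A call with a gripper value outside its range is refused whole. "gripper" is the closure, from 0 (fully open) to 1 (shut), set as the call begins (left out, the last holds). The fingers move at their own pace and stop on an object; "grip_force" is the grip in N (left out, the last holds). Time passes only in rows, so rows that do not move let the fingers close. It gives the time, the measured TCP pose, the force, the opening and the grip force at its end, in the units of the state.
- sensors.get_state(): the state, without advancing time (a new reading comes with each control period).
- optics.read_camera(name): name is "side" or "top"; returns the picture (480x640x3 uint8, red, green, blue); there is no depth.
- optics.camera_info(name): a dict with "camera_matrix" (3x3 intrinsics, pixels), "xyz" and "attitude" of the camera in the world. Camera axes: x right, y down, z forward; pixel columns grow to the right and rows downward; lengths in m; the calibration is good to about 2 mm. A picture is of the moment at which its call begins. camera_info takes no time and is no camera call.
- manip.close_job(): hands the job in; it is judged then, once.
The state is a dict: "clock": time; "joint_pos": joint angles; "qd": joint speeds; "tau": joint torques, N m; "tool_pos": TCP position; "eef_rot": TCP orientation; "force": force on the tool from outside, world axes, zero at the start; "wrist_torque": the same for the moment, N m; "gripper_width": opening from 0.0 (shut) to 1.0 (fully open); "grip_force": force on a finger pad.
Only numpy, scipy, OpenCV 4.12 (cv2) and the standard library are available. Lean on these libraries where they do the work, as an engineer would, in place of code of your own. Each camera call takes 0.05 s, during which the arm holds its last target. There are 200 camera calls.

## Working session

There is one attempt and no reset: what is moved stays moved. The work goes in short steps, Python scripts to look and compute and a tool call to move; the robot and the scene stay as the last step left them, time stands still between calls to the robot, and variables do not carry over. Pictures are saved under pics/ and viewed, at most 10 in all, crops included, and the job is handed in when it is done.

Besides the shell and the picture viewer there is one more tool, called after ">>>" as name(argument=value, ...) on one line, values as JSON. drive_tool: Moves the arm, as the interface text tells. Shifts and turns lie within -1 to 1; 1 stands for 0.03 m of shift or 8 degrees of turn. Its arguments: {"type":"object","properties":{"targets":{"type":"string"},"gripper":{"type":"number"},"grip_force":{"type":"number"}},"required":["targets"]}

```bash
mkdir -p pics; python3 - <<'E'
from workcell import sensors, optics
import cv2
for n in("top","side"):
    cv2.imwrite(f"pics/{n}0.png",optics.read_camera(n)[:,:,::-1]); print(optics.camera_info(n))
print(sensors.get_state())
E
```

```text
{'camera_matrix': array([[438.53465156,   0.        , 318.46911562],
       [  0.        , 438.53465156, 245.42866167],
       [  0.        ,   0.        ,   1.        ]]), 'xyz': array([ 0.40465892, -0.01164759,  1.03912432]), 'attitude': array([-3.00420603e+00,  1.88153741e-03, -1.55541131e+00])}
{'camera_matrix': array([[481.94253393,   0.        , 318.42426109],
       [  0.        , 481.94253393, 245.22074227],
       [  0.        ,   0.        ,   1.        ]]), 'xyz': array([0.49945126, 0.80595909, 0.59649919]), 'attitude': array([-2.1013778 , -0.00408744, -3.0992724 ])}
{'clock': 0.1, 'joint_pos': array([ 1.20429253,  0.60004891, -0.00253318,  1.60003556,  0.00180815,
        0.94294123, -0.07981889]), 'qd': array([-0.00056721, -0.00322836,  0.00113511, -0.00103003,  0.00074338,
        0.00020735, -0.00175205]), 'tau': array([ 5.46737967e-03, -7.66554451e+01,  1.50208343e+00, -2.52937621e+01,
       -5.23529551e-02,  1.36198496e-02,  4.14607314e-05]), 'tool_pos': array([ 0.2070341 , -0.69435938,  0.22584886]), 'eef_rot': array([-3.14016890e+00,  1.45341115e-04,  2.89839860e-01]), 'force': array([ 0.05274805, -0.51500802, -0.26395546]), 'wrist_torque': array([ 0.02071414, -0.00679878, -0.00629214]), 'grip_force': 0.0, 'gripper_width': 0.9981318350139866}
```

View pics/top0.png

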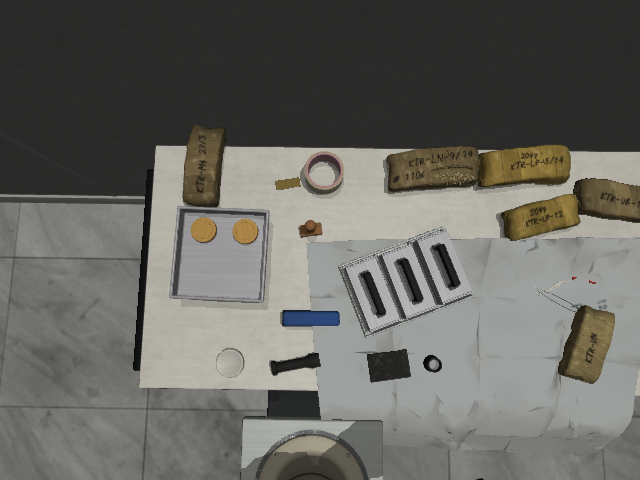

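View pics/side0.png

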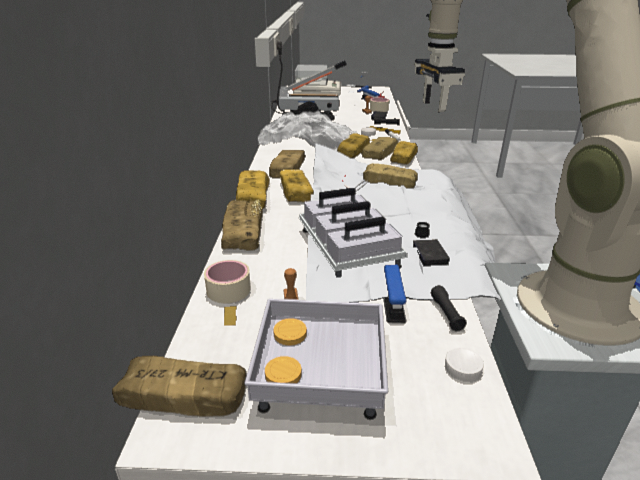

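The top view shows the rack near (405,280), with three black handles at about (371,294), (408,281) and (444,266). The tray is at (220,254), with blanks at (203,230) and (245,231). The stapler is at (310,318), the stamp at (311,229) and the tape at (324,172). The side view agrees. Next I'll measure and zoom in to find the flap ends.

```bash
cat > h.py <<'E'
import numpy as np, cv2
from scipy.spatial.transform import Rotation as R
from workcell import sensors, optics
def ray(n,uv,z):
    c=optics.camera_info(n); d=R.from_euler('xyz',c['attitude']).as_matrix()@np.linalg.inv(c['camera_matrix'])@[uv[0],uv[1],1]
    return c['xyz']+d*(z-c['xyz'][2])/d[2]
def proj(n,p):
    c=optics.camera_info(n); q=c['camera_matrix']@R.from_euler('xyz',c['attitude']).as_matrix().T@(np.array(p)-c['xyz']); return q[:2]/q[2]
E
python3 - <<'E'
from h import *
t=cv2.imread("pics/top0.png"); s=cv2.imread("pics/side0.png")
def blobs(im,mask,box,mn):
    m=np.zeros(im.shape[:2],np.uint8); x0,y0,x1,y1=box; m[y0:y1,x0:x1]=mask[y0:y1,x0:x1]
    cs=cv2.findContours(m,cv2.RETR_EXTERNAL,cv2.CHAIN_APPROX_NONE)[0]
    return [c for c in cs if cv2.contourArea(c)>mn]
for n,im,box in(("top",t,(335,225,475,340)),("side",s,(300,180,410,270))):
    for c in blobs(im,(im.max(2)<70).astype(np.uint8)*255,box,80):
        r=cv2.minAreaRect(c); b=cv2.boxPoints(r); print(n,"handle",np.round(r[0],1),np.round(r[1],1),r[2])
        if n=="top":
            e=sorted(b.tolist(),key=lambda p:p[1]); a=ray(n,np.mean(e[:2],0),.118); d=ray(n,np.mean(e[2:],0),.118)
            print("  world",np.round((a+d)/2,4),"len",np.linalg.norm(a-d).round(4),"yaw",np.degrees(np.arctan2(*(a-d)[1::-1])).round(1))
hs=cv2.cvtColor(t,cv2.COLOR_BGR2HSV)
for c in blobs(t,cv2.inRange(hs,(8,120,120),(25,255,255)),(180,210,265,250),100):
    r=cv2.minAreaRect(c); print("blank",r[0],r[1],ray("top",r[0],.052).round(4))
for nm,uv,z in(("stap",(310,318),.05),("stamp",(311,228),.06),("tape",(324,171),.049)): print(nm,ray("top",uv,z).round(3))
# tray rim corners by eye
for uv in((178,207),(270,210),(264,301),(170,298)): print("tray",ray("top",uv,.072).round(3))
a=cv2.resize(t[220:345,330:480],None,fx=4,fy=4,interpolation=cv2.INTER_CUBIC)[:500,:600]
cv2.imwrite("pics/c1.png",a); cv2.imwrite("pics/c2.png",cv2.resize(s[180:280,295:410],None,fx=6,fy=6,interpolation=cv2.INTER_CUBIC))
E
```

```text
top handle [372.7 293.5] [46.8 10.4] 67.93209838867188
  world [ 0.4326 -0.1226  0.118 ] len 0.0967 yaw 22.2
top handle [409.4 279.7] [47.7 11.5] 68.45902252197266
  world [ 0.4625 -0.1996  0.118 ] len 0.099 yaw 21.0
top handle [391.8 287. ] [67.4  4.3] 68.38521575927734
  world [ 0.4472 -0.1624  0.118 ] len 0.1396 yaw 21.4
top handle [445.9 265.5] [46.6 12.7] 67.93209838867188
  world [ 0.4936 -0.2769  0.118 ] len 0.0972 yaw 20.9
top handle [426.6 273.3] [67.8  6.6] 67.61986541748047
  world [ 0.477  -0.2359  0.118 ] len 0.1409 yaw 21.6
side handle [363.9 227.5] [16.3 43. ] 79.28687286376953
side handle [343.9 204.1] [30.9 49.9] 81.63410949707031
blank (244.75003051757812, 230.75003051757812) (23.33452033996582, 24.041629791259766) [0.5724 0.1612 0.052 ]
blank (203.0, 229.5) (23.0, 24.0) [0.5738 0.2567 0.052 ]
stap [0.378 0.009 0.05 ]
stamp [0.58 0.01 0.06]
tape [ 0.717 -0.018  0.049]
tray [0.621 0.31  0.072]
tray [0.617 0.103 0.072]
tray [0.414 0.11  0.072]
tray [0.417 0.316 0.072]
```

View pics/c1.png

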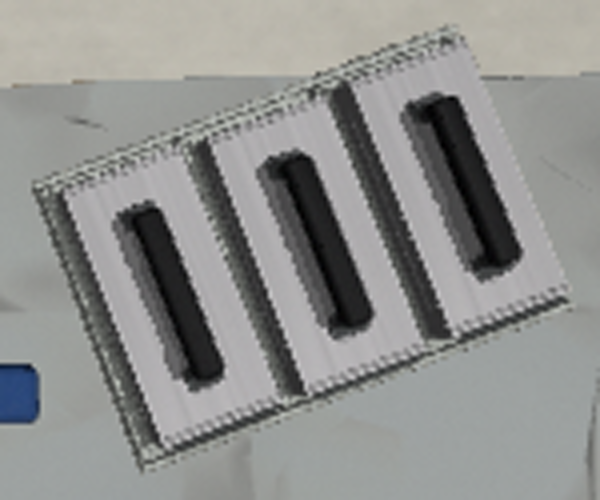

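View pics/c2.png

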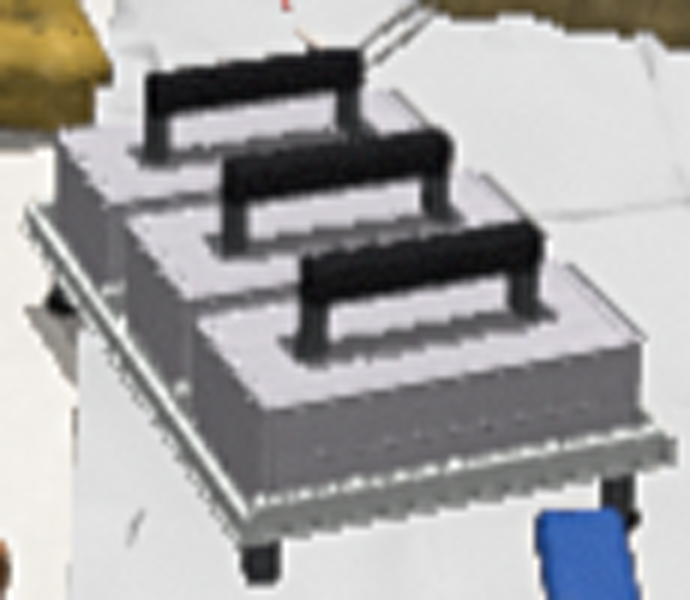

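The crops show a hinge seam on each tin's top at the world -x end, at (570,265)-(640,340) in the side crop. The flaps therefore face the robot, and rack yaw is about 21.5°. The bars' dark cores are slightly right of the blobs, because a grey shadow lies to their left. I'll refine them with a tighter threshold and cross-check in the side view.

```bash
python3 - <<'E'
from h import *
t=cv2.imread("pics/top0.png"); s=cv2.imread("pics/side0.png")
m=np.zeros(t.shape[:2],np.uint8); m[225:340,335:475]=(t[225:340,335:475].max(2)<42)*255
for th in (0,):
  for c in cv2.findContours(m,cv2.RETR_EXTERNAL,cv2.CHAIN_APPROX_NONE)[0]:
    if cv2.contourArea(c)<60: continue
    r=cv2.minAreaRect(c); e=sorted(cv2.boxPoints(r).tolist(),key=lambda p:p[1]); a=ray("top",np.mean(e[:2],0),.118); d=ray("top",np.mean(e[2:],0),.118); p=(a+d)/2
    print(np.round(r[0],1),np.round(r[1],1),p.round(4),np.degrees(np.arctan2(*(a-d)[1::-1])).round(1),"side crop px of bar centre",((proj("side",[p[0],p[1],.109])-[295,180])*6).round())
E
```

```text
[373.6 293.1] [45.   9.2] [ 0.4335 -0.1245  0.118 ] 20.3 side crop px of bar centre [426. 258.]
[409.9 279.8] [45.6 10.6] [ 0.4623 -0.2007  0.118 ] 20.5 side crop px of bar centre [342. 164.]
[446.1 265. ] [45.7 12.1] [ 0.4948 -0.2773  0.118 ] 20.6 side crop px of bar centre [259.  80.]
```

>>> drive_tool(targets="1 1 0 0 0 0.6;1 1 0 0 0 0;1 1 0 0 0 0;1 1 0 0 0 0;1 1 0 0 0 0", gripper=0.45, grip_force=60)

```text
clock: 0.6
tool_pos: [0.358, -0.5433, 0.2263]
eef_rot: [-3.141, 0.0, 0.373]
force: [0.7, 0.5, 0.2]
gripper_width: 0.625
grip_force: 0.0
```

>>> drive_tool(targets="0.51 0.97 0 0 0 0;0.51 0.97 0 0 0 0;0.51 0.97 0 0 0 0;0.51 0.97 0 0 0 0;0.51 0.97 0 0 0 0")

```text
clock: 1.1
tool_pos: [0.434, -0.3979, 0.2264]
eef_rot: [-3.141, 0.0, 0.374]
force: [0.1, 0.3, -0.2]
gripper_width: 0.55
grip_force: 0.0
```

>>> drive_tool(targets="0.51 0.97 0 0 0 0;0.51 0.97 0 0 0 0;0.51 0.97 -0.6 0 0 0;0.51 0.97 -0.8 0 0 0;0 0 -1 0 0 0")

```text
clock: 1.6
tool_pos: [0.4979, -0.2783, 0.1546]
eef_rot: [-3.142, -0.003, 0.38]
force: [-0.0, -0.5, -0.2]
gripper_width: 0.549
grip_force: 0.0
```

```bash
python3 - <<'E'
from h import *
for n in("top","side"):
    im=optics.read_camera(n)[:,:,::-1]; cv2.imwrite(f"pics/{n}1.png",im)
a=cv2.imread("pics/top1.png")[200:350,320:500];b=cv2.imread("pics/side1.png")[130:280,270:450]
cv2.imwrite("pics/c3.png",cv2.resize(np.hstack([a,b]),None,fx=2.2,fy=2.2,interpolation=cv2.INTER_CUBIC))
E
```

```text
(no output)
```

View pics/c3.png

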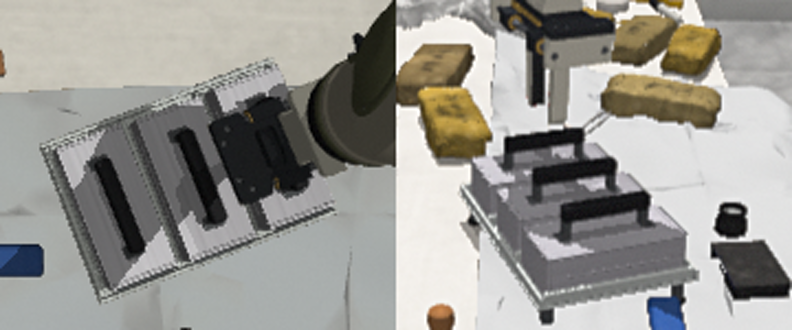

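The crop shows the jaws above the far bar, with the fingers straddling it along the rack's y. I'll descend and grip.

>>> drive_tool(targets="0 0 -0.9 0 0 0;0 0 -0.7 0 0 0;0 0 -0.2 0 0 0;0 0 0 0 0 0")

```text
clock: 2.1
tool_pos: [0.4944, -0.2835, 0.1007]
eef_rot: [-3.141, 0.001, 0.372]
force: [0.8, 0.7, 0.1]
gripper_width: 0.548
grip_force: 0.0
```

>>> drive_tool(targets="0 0 0 0 0 0;0 0 0 0 0 0;0 0 0 0 0 0;0 0 0 0 0 0;0 0 0 0 0 0", gripper=1)

```text
clock: 2.6
tool_pos: [0.4953, -0.2833, 0.1011]
eef_rot: [3.14, -0.001, 0.373]
force: [-0.5, -2.5, -1.6]
gripper_width: 0.169
grip_force: 22.8
```

>>> drive_tool(targets="0 0 0 0 0 0;0 0 0 0 0 0;0 0 0.4 0 0 0;0 0 0.6 0 0 0;0 0 0.6 0 0 0")

```text
clock: 3.1
tool_pos: [0.4943, -0.2824, 0.1493]
eef_rot: [-3.14, 0.001, 0.374]
force: [0.2, 0.5, -2.8]
gripper_width: 0.168
grip_force: 60.0
```

>>> drive_tool(targets="0 0 0.3 0 0 0;0 0 0 0 0 0;0 0 0 0 0 0;0 0 0 0 0 0;0 0 0 0 0 0")

```text
clock: 3.6
tool_pos: [0.4944, -0.2826, 0.1568]
eef_rot: [-3.141, 0.001, 0.374]
force: [0.8, 0.0, -2.4]
gripper_width: 0.168
grip_force: 60.0
```

>>> drive_tool(targets="0 0 0 0 0 0;0 0 0 0 0 0;0 0 0 0 0 0;0 0 0 0 0 0")

```text
clock: 4.0
tool_pos: [0.4948, -0.2829, 0.1575]
eef_rot: [-3.142, 0.0, 0.374]
force: [-0.3, -0.4, -2.1]
gripper_width: 0.171
grip_force: 60.0
```

```bash
python3 - <<'E'
from h import *
cv2.imwrite("pics/side2.png",optics.read_camera("side")[:,:,::-1])
s=sensors.get_state(); print(s['force'],s['wrist_torque'],s['tool_pos'],s['eef_rot'],s['grip_force'])
E
```

```text
[ 0.36733756  0.08949086 -1.78187069] [ 0.02076448 -0.01853565  0.00639644] [ 0.49485868 -0.28285575  0.15756026] [-3.14151532e+00  9.37501149e-05  3.73556028e-01] 59.99804377555847
```

It reads about 2.3 N, so this tin is empty. I'll put it back the way it came and go to the middle tin.

>>> drive_tool(targets="0 0 -0.6 0 0 0;0 0 -0.6 0 0 0;0 0 -0.4 0 0 0;0 0 -0.3 0 0 0;0 0 0 0 0 0")

```text
clock: 4.55
tool_pos: [0.4952, -0.2831, 0.1003]
eef_rot: [3.141, -0.0, 0.374]
force: [-0.1, 0.1, -1.7]
gripper_width: 0.166
grip_force: 59.9
```

>>> drive_tool(targets="0 0 0 0 0 0;0 0 0 0 0 0;0 0 0 0 0 0;0 0 0.5 0 0 0;0 0 0.9 0 0 0", gripper=0.45)

```text
clock: 5.05
tool_pos: [0.4941, -0.2824, 0.1419]
eef_rot: [-3.139, 0.002, 0.374]
force: [0.7, 0.2, 0.3]
gripper_width: 0.531
grip_force: 0.0
```

>>> drive_tool(targets="0 0 0.5 0 0 0;-0.4 0.87 0 0 0 0;-0.35 0.87 0 0 0 0;-0.3 0.87 0 0 0 0;0 0 0 0 0 0")

```text
clock: 5.55
tool_pos: [0.4622, -0.2014, 0.1579]
eef_rot: [-3.14, 0.0, 0.377]
force: [0.7, -0.1, -0.3]
gripper_width: 0.549
grip_force: 0.0
```

>>> drive_tool(targets="0.03 -0.07 -0.7 0 0 0;0 0 -0.7 0 0 0;0 0 -0.5 0 0 0;0 0 0 0 0 0")

```text
clock: 5.95
tool_pos: [0.4638, -0.2069, 0.0992]
eef_rot: [-3.14, 0.002, 0.373]
force: [-0.4, -0.3, 1.0]
gripper_width: 0.547
grip_force: 0.0
```

>>> drive_tool(targets="0 0 0 0 0 0;0 0 0 0 0 0;0 0 0 0 0 0;0 0 0 0 0 0;0 0 0 0 0 0", gripper=1)

```text
clock: 6.45
tool_pos: [0.4644, -0.2066, 0.101]
eef_rot: [3.141, -0.0, 0.374]
force: [0.2, 1.3, -0.9]
gripper_width: 0.175
grip_force: 20.3
```

>>> drive_tool(targets="0 0 0 0 0 0;0 0 0 0 0 0;0 0 0.4 0 0 0;0 0 0.6 0 0 0;0 0 0.6 0 0 0")

```text
clock: 6.95
tool_pos: [0.464, -0.2067, 0.1495]
eef_rot: [-3.141, 0.001, 0.374]
force: [-0.5, -0.1, -1.8]
gripper_width: 0.169
grip_force: 60.0
```

>>> drive_tool(targets="0 0 0.3 0 0 0;0 0 0 0 0 0;0 0 0 0 0 0;0 0 0 0 0 0;0 0 0 0 0 0")

```text
clock: 7.45
tool_pos: [0.4639, -0.2065, 0.1569]
eef_rot: [-3.141, 0.001, 0.374]
force: [-0.2, -0.2, -2.7]
gripper_width: 0.166
grip_force: 60.0
```

>>> drive_tool(targets="0 0 0 0 0 0;0 0 0 0 0 0;0 0 0 0 0 0")

```text
clock: 7.75
tool_pos: [0.4642, -0.2066, 0.1574]
eef_rot: [-3.141, 0.0, 0.374]
force: [0.1, 0.6, -3.1]
gripper_width: 0.169
grip_force: 60.0
```

It reads about 2.7 N, so it's empty too. I'll put it back and heft the third.

>>> drive_tool(targets="0 0 -0.6 0 0 0;0 0 -0.6 0 0 0;0 0 -0.4 0 0 0;0 0 -0.3 0 0 0;0 0 0 0 0 0")

```text
clock: 8.25
tool_pos: [0.4641, -0.2063, 0.1002]
eef_rot: [-3.141, 0.001, 0.374]
force: [0.1, 0.4, -3.1]
gripper_width: 0.169
grip_force: 60.0
```

>>> drive_tool(targets="0 0 0 0 0 0;0 0 0 0 0 0;0 0 0 0 0 0;0 0 0.5 0 0 0;0 0 0.9 0 0 0", gripper=0.45)

```text
clock: 8.75
tool_pos: [0.4635, -0.2064, 0.142]
eef_rot: [-3.14, 0.002, 0.374]
force: [0.2, 0.3, 1.1]
gripper_width: 0.529
grip_force: 0.0
```

>>> drive_tool(targets="0 0 0.5 0 0 0;-0.34 0.87 0 0 0 0;-0.34 0.87 0 0 0 0;-0.34 0.87 0 0 0 0;0 0 0 0 0 0")

```text
clock: 9.25
tool_pos: [0.4323, -0.1256, 0.1579]
eef_rot: [-3.14, 0.0, 0.377]
force: [0.3, 0.1, 0.0]
gripper_width: 0.548
grip_force: 0.0
```

>>> drive_tool(targets="0 0 -0.7 0 0 0;0 0 -0.7 0 0 0;0 0 -0.5 0 0 0;0 0 0 0 0 0")

```text
clock: 9.65
tool_pos: [0.4333, -0.1287, 0.0993]
eef_rot: [-3.141, 0.002, 0.373]
force: [-0.3, 0.1, 0.3]
gripper_width: 0.55
grip_force: 0.0
```

>>> drive_tool(targets="0 0 0 0 0 0;0 0 0 0 0 0;0 0 0 0 0 0;0 0 0 0 0 0;0 0 0 0 0 0", gripper=1)

```text
clock: 10.15
tool_pos: [0.4337, -0.1282, 0.101]
eef_rot: [3.142, -0.0, 0.374]
force: [-0.2, 1.9, 0.3]
gripper_width: 0.169
grip_force: 19.9
```

>>> drive_tool(targets="0 0 0 0 0 0;0 0 0 0 0 0;0 0 0.4 0 0 0;0 0 0.6 0 0 0;0 0 0.6 0 0 0")

```text
clock: 10.65
tool_pos: [0.433, -0.1284, 0.1486]
eef_rot: [-3.141, 0.002, 0.374]
force: [0.5, -0.6, -4.6]
gripper_width: 0.166
grip_force: 60.0
```

>>> drive_tool(targets="0 0 0.3 0 0 0;0 0 0 0 0 0;0 0 0 0 0 0;0 0 0 0 0 0;0 0 0 0 0 0")

```text
clock: 11.15
tool_pos: [0.4333, -0.1283, 0.1569]
eef_rot: [-3.141, 0.001, 0.374]
force: [0.7, 0.2, -5.4]
gripper_width: 0.166
grip_force: 60.0
```

>>> drive_tool(targets="0 0 0 0 0 0;0 0 0 0 0 0;0 0 0 0 0 0")

```text
clock: 11.45
tool_pos: [0.4336, -0.1284, 0.1575]
eef_rot: [-3.141, 0.0, 0.374]
force: [-0.0, 0.2, -5.6]
gripper_width: 0.171
grip_force: 60.0
```

```bash
python3 - <<'E'
from h import *
cv2.imwrite("pics/side3.png",cv2.resize(optics.read_camera("side")[130:300,270:470,::-1],None,fx=3,fy=3))
s=sensors.get_state(); print(s['force'],s['wrist_torque'],s['tool_pos'],s['joint_pos'])
E
```

```text
[ 0.18417184  0.50468025 -5.62614403] [-0.03594657  0.01632651  0.00798153] [ 0.43362996 -0.12835909  0.15753357] [ 0.20009664  0.39037735 -0.05043601  2.27304668  0.04169124  0.47916029
 -1.08071178]
```

View pics/side3.png

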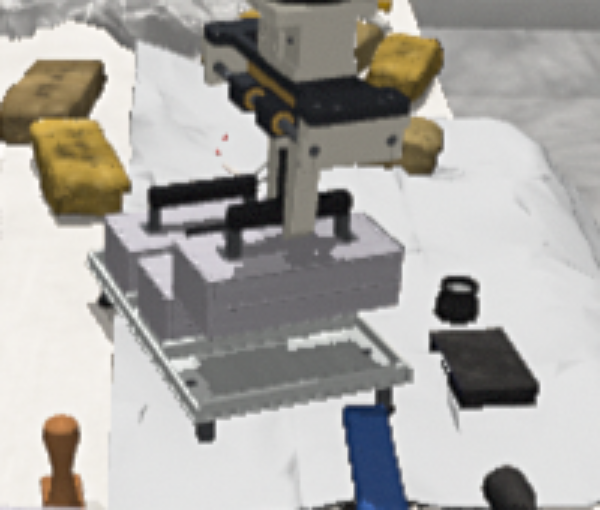

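The crop shows the near tin held level above its lane. It reads 5.6 N, so this one has the blank. I'll lift it, carry it level over the tray and turn the flap toward world -y, which is a comfortable tangential lean for the wrist.

>>> drive_tool(targets="0 0 0.8 0 0 0;0 0 1 0 0 0;0 0 1 0 0 0;0.1 0.7 0.3 0 0 0.6;0.1 1 0 0 0 0.8")

```text
clock: 12.0
tool_pos: [0.4404, -0.0776, 0.2521]
eef_rot: [3.139, -0.002, 0.571]
force: [0.9, 0.3, -6.2]
gripper_width: 0.166
grip_force: 60.0
```

>>> drive_tool(targets="0.1 1 0 0 0 0.8;0.1 1 0 0 0 0.8;0.1 1 0 0 0 0.8;0.1 1 0 0 0 0.8;0.1 1 0 0 0 0.8")

```text
clock: 12.5
tool_pos: [0.4541, 0.0744, 0.2503]
eef_rot: [-3.141, 0.0, 1.134]
force: [0.3, -0.8, -5.5]
gripper_width: 0.169
grip_force: 60.0
```

>>> drive_tool(targets="0.1 1 0 0 0 0.8;0.1 1 0 0 0 0.8;0.1 1 0 0 0 0.8;0.1 1 0 0 0 0.8;0.1 0.9 0 0 0 0.4")

```text
clock: 13.0
tool_pos: [0.4689, 0.2216, 0.2501]
eef_rot: [-3.141, -0.0, 1.637]
force: [0.8, -0.2, -5.3]
gripper_width: 0.169
grip_force: 60.0
```

>>> drive_tool(targets="0 0.5 0 0 0 0;0 0 0 0 0 0;0 0 0 0 0 0")

```text
clock: 13.3
tool_pos: [0.4691, 0.2339, 0.2501]
eef_rot: [-3.14, 0.001, 1.63]
force: [-0.4, -0.9, -6.2]
gripper_width: 0.167
grip_force: 60.0
```

```bash
python3 - <<'E'
from h import *
s=sensors.get_state(); print(s['force'],s['tool_pos'],s['eef_rot'],s['joint_pos'])
E
```

```text
[-0.41393971 -0.92265404 -6.16402196] [0.46906226 0.2338965  0.25012507] [-3.14043718e+00  1.25522169e-03  1.62968309e+00] [-0.23459966  0.36122559 -0.44622842  2.00924756  0.2113339   0.81679709
 -0.74259546]
```

>>> drive_tool(targets="0 0 0 0.5 0.03 0;0 0 -0.2 0.8 0.05 0;0 0 -0.3 0.8 0.05 0;0 0 -0.3 0.8 0.05 0;0 0 0 0.4 0.02 0")

```text
clock: 13.8
tool_pos: [0.4693, 0.2306, 0.225]
eef_rot: [-3.138, -0.463, 1.624]
force: [-0.5, -0.5, -6.3]
gripper_width: 0.169
grip_force: 60.0
```

```bash
python3 - <<'E'
from h import *
cv2.imwrite("pics/side4.png",optics.read_camera("side")[:,:,::-1])
s=sensors.get_state(); print(s['force'],s['tool_pos'],s['eef_rot'],s['joint_pos'])
E
```

```text
[ 0.40965558 -2.96855549 -7.03988183] [0.46960621 0.22944696 0.22435571] [-3.13651681 -0.46384575  1.62075605] [ 0.28772516  0.4672288  -0.78406574  2.14137566 -0.23033793  0.50123637
 -0.16750484]
```

View pics/side4.png

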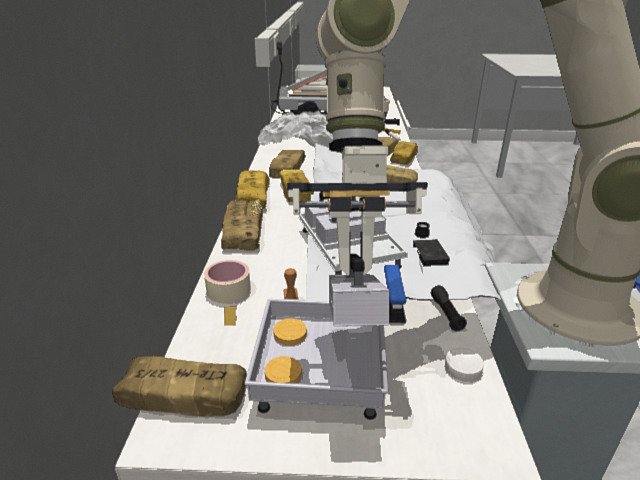

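The image shows the tin over the robot-side half of the tray, closed end up toward the camera at about (358,300), with the flap end dipping. I'll continue tilting slowly.

>>> drive_tool(targets="0 0 -0.2 0.6 0.04 0;0 0 -0.2 0.6 0.04 0;0 0 -0.2 0.6 0.04 0;0 0 0 0.3 0.02 0;0 0 0 0.3 0.02 0")

```text
clock: 14.35
tool_pos: [0.4699, 0.2331, 0.2077]
eef_rot: [-3.136, -0.797, 1.625]
force: [-0.5, 1.0, -4.1]
gripper_width: 0.167
grip_force: 60.0
```

>>> drive_tool(targets="0 0 0 0.3 0.02 0;0 0 0 0.3 0.02 0;0 0 0 0.2 0.02 0;0 0 0 0 0 0;0 0 0 0 0 0")

```text
clock: 14.85
tool_pos: [0.4698, 0.2345, 0.2085]
eef_rot: [-3.134, -0.908, 1.625]
force: [0.4, -0.3, -2.6]
gripper_width: 0.167
grip_force: 60.0
```

```bash
python3 - <<'E'
from h import *
s=sensors.get_state(); print(s['force'],s['tool_pos'],s['eef_rot'],s['joint_pos'])
E
```

```text
[ 0.40896734 -0.28933906 -2.56332675] [0.46981516 0.23453378 0.20851412] [-3.1342759  -0.90816562  1.62533847] [ 0.68187269  0.85497389 -1.17382894  2.21306175 -0.3789012   0.32913656
  0.16996792]
```

The force dropped from 5.6 to 2.6 N, so the blank slid out. I'll rise, then level back.

>>> drive_tool(targets="0 0 0.4 0 0 0;0 0 0.5 -0.4 -0.03 0;0 0 0.4 -0.8 -0.05 0;0 0 0.3 -0.8 -0.05 0;0 0 0 -0.8 -0.05 0")

```text
clock: 15.35
tool_pos: [0.4699, 0.2352, 0.2601]
eef_rot: [3.139, -0.513, 1.631]
force: [0.4, 0.2, -4.9]
gripper_width: 0.165
grip_force: 60.0
```

>>> drive_tool(targets="0 0 0 -0.8 -0.05 0;0 0 0 -0.8 -0.05 0;0 0 0 -0.8 -0.05 0;0 0 0 -0.8 -0.04 0;0 0 0 -0.4 -0.03 0")

```text
clock: 15.85
tool_pos: [0.4688, 0.2375, 0.2596]
eef_rot: [3.138, -0.011, 1.633]
force: [-0.3, -0.4, -3.6]
gripper_width: 0.164
grip_force: 60.0
```

>>> drive_tool(targets="0 0 0 0 0 0;0 0 0 0 0 0;0 0 0 0 0 0;0 0 0 0 0 0;0 0 0 0 0 0")

```text
clock: 16.35
tool_pos: [0.4699, 0.2336, 0.2566]
eef_rot: [-3.14, -0.014, 1.627]
force: [0.3, 0.2, -2.4]
gripper_width: 0.168
grip_force: 60.0
```

```bash
python3 - <<'E'
from h import *
a=optics.read_camera("side")[190:430,210:450,::-1]; b=optics.read_camera("top")[190:430,140:380,::-1]
cv2.imwrite("pics/c5.png",cv2.resize(np.hstack([a,b]),None,fx=1.6,fy=1.6))
s=sensors.get_state(); print(s['clock'],s['force'],s['wrist_torque'],s['tool_pos'],s['eef_rot'],s['joint_pos'])
E
```

```text
16.45 [ 0.60286028  0.31299057 -2.52361297] [-0.0340753  -0.06468202  0.02325574] [0.46988716 0.23393188 0.25653954] [-3.13980666 -0.01425649  1.62759932] [-0.20553549  0.35522638 -0.47053161  2.00287322  0.19913131  0.82278051
 -0.72911999]
```

View pics/c5.png

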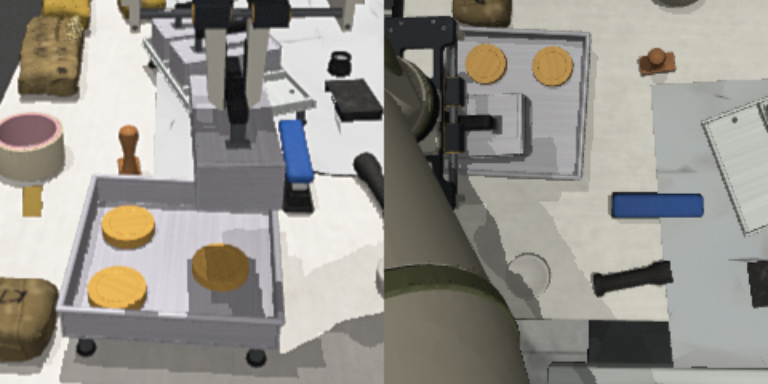

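The side crop shows three blanks flat in the tray, the new one at about (220,267), and the tin held level at 2.5 N, so it is empty. Next I'll carry it back to its lane.

>>> drive_tool(targets="-0.09 -0.5 0 -0.1 0 -0.4;-0.09 -0.95 0 0 0 -0.7;-0.09 -0.95 0 0 0 -0.7;-0.09 -0.95 0 0 0 -0.7;-0.09 -0.95 0 0 0 -0.7")

```text
clock: 16.95
tool_pos: [0.456, 0.1044, 0.2566]
eef_rot: [-3.14, -0.0, 1.178]
force: [-1.1, 0.4, -2.4]
gripper_width: 0.164
grip_force: 60.0
```

>>> drive_tool(targets="-0.09 -0.95 0 0 0 -0.7;-0.09 -0.95 0 0 0 -0.7;-0.09 -0.95 0 0 0 -0.7;-0.09 -0.95 0 0 0 -0.7;-0.09 -0.95 0 0 0 -0.7")

```text
clock: 17.45
tool_pos: [0.4424, -0.0381, 0.2567]
eef_rot: [-3.14, -0.0, 0.689]
force: [0.4, 0.6, -3.1]
gripper_width: 0.165
grip_force: 60.0
```

>>> drive_tool(targets="-0.09 -0.95 0 0 0 -0.7;-0.09 -0.95 0 0 0 -0.7;-0.09 -0.95 -0.3 0 0 -0.7;0 -0.2 -0.7 0 0 0;0 0 -0.8 0 0 0")

```text
clock: 17.95
tool_pos: [0.435, -0.1302, 0.2026]
eef_rot: [-3.141, -0.002, 0.397]
force: [-0.6, -0.1, -3.1]
gripper_width: 0.169
grip_force: 60.0
```

>>> drive_tool(targets="0 0 -0.8 0 0 0;0 0 0 0 0 0;0 0 0 0 0 0;0 0 0 0 0 0;0 0 0 0 0 0")

```text
clock: 18.45
tool_pos: [0.4352, -0.1285, 0.1797]
eef_rot: [-3.141, -0.002, 0.4]
force: [-0.3, 0.3, -3.0]
gripper_width: 0.167
grip_force: 60.0
```

```bash
python3 - <<'E'
from h import *
s=sensors.get_state(); p=s['tool_pos'];r=s['eef_rot']; print(s['clock'],s['force'],p,r,((np.array([.4335,-.1283,.1575])-p)/.03).round(2),(np.degrees(.374-r[2])/8).round(2))
cv2.imwrite("pics/side6.png",cv2.resize(optics.read_camera("side")[130:300,270:470,::-1],None,fx=3,fy=3))
E
```

```text
18.45 [-0.31971054  0.32173114 -2.96309952] [ 0.4352075  -0.1284647   0.17968794] [-3.14073677e+00 -1.74867457e-03  4.00283411e-01] [-0.06  0.01 -0.74] -0.19
```

View pics/side6.png

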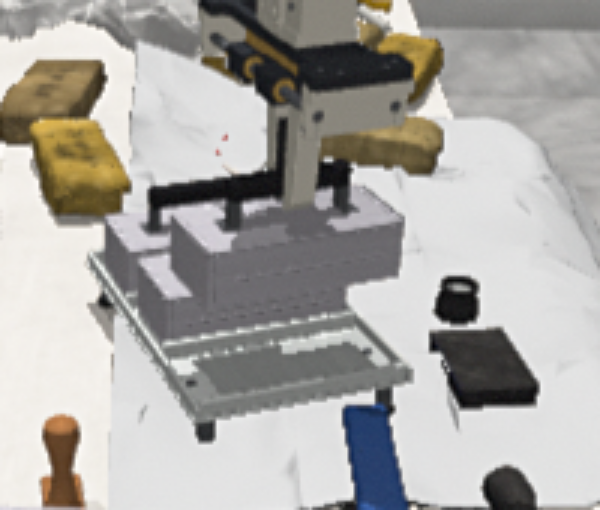

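The crop shows the tin level, straight over its empty lane, with no visible slip. I'll correct the yaw and x, then lower it.

>>> drive_tool(targets="-0.06 0 -0.4 0 0 -0.19;0 0 -0.34 0 0 0;0 0 -0.5 0 0 0;0 0 -0.5 0 0 0;0 0 -0.3 0 0 0")

```text
clock: 19.0
tool_pos: [0.4327, -0.1283, 0.1166]
eef_rot: [-3.139, 0.0, 0.375]
force: [0.5, -0.9, -3.0]
gripper_width: 0.166
grip_force: 60.0
```

>>> drive_tool(targets="0 0 -0.3 0 0 0;0 0 -0.2 0 0 0;0 0 0 0 0 0;0 0 0 0 0 0")

```text
clock: 19.4
tool_pos: [0.4329, -0.1284, 0.1025]
eef_rot: [-3.14, -0.0, 0.374]
force: [0.4, 0.2, -2.0]
gripper_width: 0.168
grip_force: 60.0
```

>>> drive_tool(targets="0 0 -0.08 0 0 0;0 0 0 0 0 0;0 0 0 0 0 0")

```text
clock: 19.7
tool_pos: [0.4331, -0.1281, 0.1007]
eef_rot: [-3.14, -0.001, 0.374]
force: [-1.3, 2.0, 6.7]
gripper_width: 0.166
grip_force: 60.0
```

>>> drive_tool(targets="0 0 0 0 0 0;0 0 0 0 0 0;0 0 0 0 0 0;0 0 0.5 0 0 0;0 0 0.9 0 0 0", gripper=0.45)

```text
clock: 20.2
tool_pos: [0.4319, -0.1282, 0.1413]
eef_rot: [-3.138, 0.003, 0.374]
force: [-0.4, -0.3, -0.9]
gripper_width: 0.533
grip_force: 0.0
```

>>> drive_tool(targets="0 0 1 0 0 0;0 0 1 0 0 0;0 -1 1 0 0 0;0 -1 0.5 0 0 0;0 -1 0 0 0 0")

```text
clock: 20.7
tool_pos: [0.4337, -0.2199, 0.2495]
eef_rot: [3.14, -0.003, 0.374]
force: [-0.1, -0.1, -1.1]
gripper_width: 0.552
grip_force: 0.0
```

>>> drive_tool(targets="0 -1 0 0 0 0;0 -1 0 0 0 0;0 -1 0 0 0 0;0 -1 0 0 0 0;0 -1 0 0 0 0")

```text
clock: 21.2
tool_pos: [0.4324, -0.3697, 0.2469]
eef_rot: [-3.14, 0.0, 0.374]
force: [-0.0, 0.4, 0.3]
gripper_width: 0.554
grip_force: 0.0
```

>>> drive_tool(targets="0 -1 0 0 0 0;0 -1 0 0 0 0;0 -1 0 0 0 0;0 -1 0 0 0 0;0 -0.5 0 0 0 0")

```text
clock: 21.7
tool_pos: [0.4318, -0.506, 0.2466]
eef_rot: [-3.14, 0.001, 0.371]
force: [-1.0, 0.2, 0.7]
gripper_width: 0.547
grip_force: 0.0
```

```bash
python3 - <<'E'
from h import *
a=optics.read_camera("side")[150:390,200:440,::-1]; b=optics.read_camera("top")[140:380,160:480,::-1]
cv2.imwrite("pics/c7.png",cv2.resize(np.hstack([a,b]),None,fx=1.4,fy=1.4,interpolation=cv2.INTER_CUBIC))
E
```

```text
(no output)
```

View pics/c7.png

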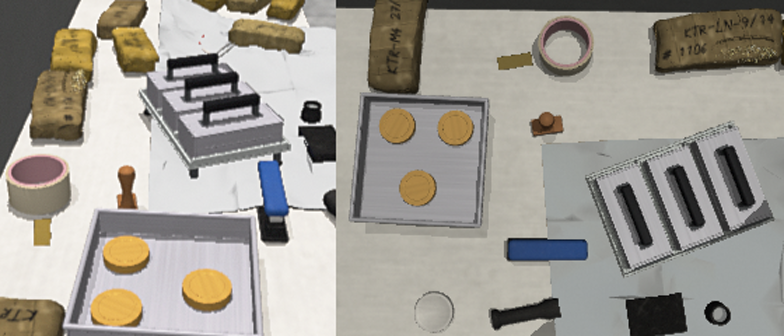

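The final views show all three tins seated level in their lanes. The three blanks lie flat in the tray at about (397,125), (454,127) and (417,187) in the top half, and the bystanders are where they started.

```bash
python3 -c "from workcell import manip; print(manip.close_job())"
```

```text
the job is handed in; nothing more can be done
None
```

The tin in the lane nearest the tray held the blank (5.6 N hefted, against about 2.3 and 2.7 N for the others): I tipped the blank into the tray, re-hefted that tin empty at about 2.5 N and reseated it, and handed the job in at about 22 s with all three tins in the rack and the bystanders undisturbed; no verdict was returned.

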